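# Close up the seal tester and set its bleed valve

## Task

A shaft seal is already lying in the pot of the bench leak tester: set the lid on the pot by its dark grip stud so that it sits fully home, then swing the orange toggle-clamp handle all the way down so that the clamp presses on the lid. Then turn the red bleed-valve wheel clockwise by its black handle until it stops, back it off exactly two full turns, and finish still gripping the black handle there, ready for the air to come on: do not let go of it. Leave the other things on the counter alone.

Things in the scene. Friction and masses are not known exactly. Their poses are not given: they have to be found in the camera images.
- tester: leak tester, a rig fixed to the counter, turned by up to 0.25 rad: grey base plate 130 x 350 mm, 14 mm high; along its y from - to +: brass bleed valve with red wheel (axis at own y -0.115), aluminium pot (axis at y 0.030), toggle clamp (y 0.1 to 0.17). A gauge 42 mm round, 88 mm high, at own (0.06, -0.048). Origin under the plate, z up
- pot_mouth (a point): centre of the pot's open mouth, in the plane of its rim, 55 mm above the counter. Bore 82 mm wide, rim 100 mm outside; axes as the tester's
- lid: loose round aluminium lid, about 0.28 kg, right way up on the counter. Origin: centre of its underside. From there up: spigot 76 mm wide, 6 mm high with chamfered foot (enters the bore), flange 100 mm wide from 6 to 14 mm, dark round grip stud 26 mm wide from 14 to 38 mm on the axis. Seated, the origin is 6 mm below pot_mouth
- clamp_pivot (a point): axis on which the clamp handle swings, parallel to the tester's x; 97 mm above the counter; axes as the tester's (the clamped handle points along its +y)
- clamp_grip (a point): point on the clamp handle's orange grip, 105 mm from clamp_pivot, 22 mm short of its end. The grip is 16 mm thick along the tester's x, 18 mm the other way, 45 to 127 mm from the pivot; it can be pinched from above across x, the pads pivoting on it. At the start the clamp arm stands up beside the pot, tip 180 to 200 mm high, foot 70 mm or more from the pot's axis
- clamp_handle (a joint): swing of the clamp handle, rad: 0 up (73 degrees above level, arm lifted), 1.27 fully down on its stop (handle and arm level, just over centre, spring foot pressing on the lid's stud with about 4 N). Grows as the handle swings down and outward; needs about 2 to 6 N at the grip and stays where it is left. The foot meets the stud about 0.2 rad before the end
- valve_axis (a point): point on the wheel's upright axis, 95 mm above the counter; the wheel's rim is 105 mm wide over all
- handle_grip (a point): middle of the black handle standing upright on the wheel's rim, 46 mm from the wheel's axis: a round grip 21 mm wide that spins freely on its pin, from 20 mm below this point to 22 mm above. The hub nut tops out 23 mm below this point. With the valve shut it is 126 mm above the counter; it rises 3 mm a turn as the valve opens
- valve_wheel (a joint): turn of the valve wheel, rad: 0 shut, on its stop; grows counter-clockwise seen from above as the valve opens, 6.283 a turn, to 25 fully open. It is 2 to 7 rad open at the start. Needs about 3 N at the handle and stays where it is left
- valve_handle: the black revolving handle itself, to be gripped at the end; origin at its lower end on its axis; its own yaw means nothing, as it spins on its pin
- clamp_foot: round rubber foot, 20 mm wide, on the end of the clamp arm; origin at the middle of its pressing face
- box_merlon: small white carton 58 x 58 x 32 mm lying behind the tester; origin under its middle; leave alone
- bearing_6206: ball bearing 62 mm wide, 16 mm high, behind the tester on the left; origin under its middle; leave alone
- seal_30: brown shaft seal 47 mm wide, 7 mm high, on the left near the robot; origin under its middle; leave alone
Mind the look-alikes: they are no part of the job. What is shaped like the lid but yellow is not meant.

How it is judged:
By the outcome, as a careful person would: the job done as asked, in the order asked, and still so for the second after the job is handed in, while the arm keeps its last pose, push and grip.
It also fails if it takes over 72 s, if anything falls off the work surface, if the arm or the gripper's body presses on something with over 40 N, if the wrist force passes 120 N, or if a joint passes its speed limit or range.

## Robot

A 6-joint arm with a two-finger parallel gripper is mounted at the origin on a cart in front of the work surface, level with it; the furniture and walls round the work are solid. World frame = base frame: x ahead of the robot, y to its left, z up, the work surface at z = 0. Lengths are in mm, angles in rad, forces in N, time in s.
With the tool pointing down it reaches from about 425 to 950 mm from the base axis. Payload 14.7 kg.
Tool frame: the origin (TCP) lies between the finger pads; the fingertips stand 25 mm ahead of it and the grasp point (between the pads) lies 6 mm ahead of it; z points along the fingers, y is the line along which they close (so a half turn about z gives the same grasp; the last joint's range is limited). The gripper opens to 85 mm and grips with 20 to 120 N. Pads are 22 mm wide; open, the fingers measure 114 mm over their backs; the gripper's body (76 mm by 85 mm) begins 54 mm behind the grasp point. The pads swing forward as they close: fully open they stand 13 mm farther back than shut.
Start: joints at [-0.047, 0.48, 1.596, -0, 1.065, -0.047], TCP at [649.994, 0.021, 256.297] pointing down, gripper open.
Joint ranges: [-2.75, 2.75], [-0.82, 2.05], [0.23, 2.67], [-1.56, 4.7], [0.09, 2.69], [-2.92, 2.92]. Speed limits (rad/s): [1.89, 1.89, 2.39, 3.01, 3.01, 3.01].

## Interface

Orientations are given as a unit quaternion [w, x, y, z].
In Python, from cell import manip gives the robot as it stands.
- The arm moves only by the tool carry_out, never from a script. Its arguments are lists of equal length, an entry for each row: "jaw": the closure, from 0 (fully open) to 1 (shut); "translation": the shift along the tool's x, y, z in mm, a list of three; "roll": the turn about the tool's z in degrees. In form: {"jaw": [jaw, ...], "translation": [[dx, dy, dz], ...], "roll": [roll, ...]}. A call has 1 to 20 rows; each row is the pose to reach, as a shift and turn from the pose commanded when the call began, along the tool's axes at that moment; what a row does not reach only later rows make up. A row lasts 1/8 s, in which the tool goes at most 62.5 mm and 10.7 degrees, less where a joint would pass 70% of its speed; a pose out of reach is approached as far as the arm can. A call with a gripper value outside its range is refused whole. The fingers move at their own pace and stop on an object; the grip force is fixed at half the most. Time passes only in rows, so rows that repeat a pose let the fingers close. It gives the time, the measured TCP pose, the force, the opening and the grip force at its end, in the units of the state.
- manip.sense(): the state, without advancing time (a new reading comes with each control period).
- manip.read_camera(name): name is "scene" or "side" or "wrist"; returns a dict with "color" (400x640x3 uint8, blue, green, red), "mtx" (3x3 intrinsics, pixels), "eye" and "rotation" of the camera in the world; the wrist camera has in their place "T_tool_cam" (4x4, takes a point from camera to tool coordinates, whose origin is the TCP and whose axes are the flange's). Camera axes: x right, y down, z forward; pixel columns grow to the right and rows downward; lengths in mm; the calibration is good to about 2 mm. The wrist camera is an equidistant fisheye: a pixel r from the principal point sees the ray r / f radians off the axis. A picture is of the moment at which its call begins: read the wrist's pose just before it. There is no depth.
- manip.finish_job(): hands the job in; it is judged then, once.
Trained networks look in a picture, given as the dict that the camera call returned (one of the last four; its "shot" number tells which), for a name from the list of things; names that differ only in an ending like _2 or _b are one class to them, and where a whole thing is asked for, a point or a joint stands for the part that bears it (a point fixed in the world has none). Each returns a list of dicts, best first, with "p" (0 to 1); they miss things now and then, are a little off and sometimes report something else, mostly with a low value. They report only what shows in the picture. A call takes as long as a camera call. They do not tell look-alikes from the thing itself.
- manip.find_in(picture, thing): "extent" ([centre column, centre row, width, height] in pixels, round what is visible of it).
- manip.regions_of(picture, thing): "pixels" (400x640 bool, what is visible of it) and "extent" ([centre column, centre row, width, height] in pixels, round what is visible of it).
- manip.landmark_of(picture, thing): "location" ([row, column] in pixels: a listed point, or the origin of a listed thing).
The state is a dict: "time": time; "joint_positions": joint angles; "joint_vel": joint speeds; "joint_efforts": joint torques, N m; "tcp_pos": TCP position; "eef_rot": TCP orientation; "force": force on the tool from outside, world axes, zero at the start; "torque": the same for the moment, N m; "gripper_width": finger opening in mm; "finger_force": force on a finger pad.
Only numpy, scipy, OpenCV 4.12 (cv2) and the standard library are available. Lean on these libraries where they do the work, as an engineer would, in place of code of your own. Each camera call takes 0.05 s, during which the arm holds its last target. There are 200 camera calls.

## Working session

There is one attempt and no reset: what is moved stays moved. The work goes in short steps, Python scripts to look and compute and a tool call to move; the robot and the scene stay as the last step left them, time stands still between calls to the robot, and variables do not carry over. Pictures are saved under pics/ and viewed, at most 11 in all, crops included, and the job is handed in when it is done.

Besides the shell and the picture viewer there is one more tool, called after "Emit:" by a JSON object that holds its "method" and its "body", one argument or row to a line. carry_out: Moves the arm, as the interface text tells. Its arguments: {"type":"object","properties":{"jaw":{"type":"array","items":{"type":"number"}},"translation":{"type":"array","items":{"type":"array","items":{"type":"number"}}},"roll":{"type":"array","items":{"type":"number"}}},"required":["jaw","translation","roll"]}

```bash
mkdir -p pics; ls
cat > h.py <<'E'
import numpy as np, cv2
from cell import manip
from scipy.spatial.transform import Rotation as R
def q2R(q): return R.from_quat([q[1],q[2],q[3],q[0]]).as_matrix()
def shot(name):
    s=manip.sense(); p=manip.read_camera(name)
    if name=='wrist':
        T=np.array(p['T_tool_cam']); Rt=q2R(s['eef_rot'])
        p['E']=Rt@T[:3,3]+np.array(s['tcp_pos']); p['Rm']=Rt@T[:3,:3]
    else:
        p['E']=np.array(p['eye'],float)
        r=np.array(p['rotation'],float); p['Rm']=r if r.shape==(3,3) else q2R(r)
    p['n']=name
    return p
def ray(p,row,col):
    K=np.array(p['mtx']); x=(col-K[0,2])/K[0,0]; y=(row-K[1,2])/K[1,1]
    if p['n']=='wrist':
        r=np.hypot(x,y); d=np.array([np.sin(r)*x/max(r,1e-9),np.sin(r)*y/max(r,1e-9),np.cos(r)])
    else: d=np.array([x,y,1.])
    d=p['Rm']@d; return d/np.linalg.norm(d)
def onz(p,row,col,z):
    d=ray(p,row,col); return p['E']+d*(z-p['E'][2])/d[2]
def tri(L):
    A=np.zeros((3,3));b=np.zeros(3)
    for e,d in L:
        M=np.eye(3)-np.outer(d,d);A+=M;b+=M@e
    return np.linalg.solve(A,b)
def pic(p): return {k:v for k,v in p.items() if k not in('E','Rm','n')}
def proj(p,X):
    c=p['Rm'].T@(np.array(X)-p['E']);K=np.array(p['mtx'])
    if p['n']=='wrist':
        th=np.arctan2(np.hypot(c[0],c[1]),c[2]);u=c[:2]/max(np.hypot(c[0],c[1]),1e-9)*th
    else:u=c[:2]/c[2]
    return [K[0,0]*u[0]+K[0,2],K[1,1]*u[1]+K[1,2]]
E
cat > a.py <<'E'
from h import *
zs=dict(pot_mouth=55,lid=0,clamp_pivot=97,valve_axis=95,tester=0,handle_grip=130,clamp_grip=None)
print({k:np.round(v,3).tolist() if not isinstance(v,str) else v for k,v in manip.sense().items()})
P={}
for n in ['scene','side','wrist']:
    p=shot(n);P[n]=p;cv2.imwrite(f'pics/{n}0.png',p['color'])
    print(n,p['E'].round())
    for k,z in zs.items():
        for r in manip.landmark_of(p,k)[:3]:
            if r['p']<.2: continue
            a,b=r['location'];print(n,k,round(r['p'],2),np.round([a,b]),onz(p,a,b,z).round(1) if z is not None else '')
E
python3 a.py
```

```text
pics
{'time': 0.0, 'joint_positions': [-0.047, 0.481, 1.597, -0.0, 1.065, -0.047], 'joint_vel': [0.0, 0.001, -0.001, -0.002, -0.0, -0.001], 'joint_efforts': [0.002, -95.065, -43.018, -0.001, 0.012, 0.0], 'tcp_pos': [649.616, 0.041, 255.642], 'eef_rot': [-0.0, 0.707, 0.707, -0.0], 'force': [0.715, 0.172, -0.433], 'torque': [0.0, 0.028, 0.036], 'finger_force': 0.0, 'gripper_width': 85.446}
scene [ -24. -523.  915.]
scene pot_mouth 0.62 [215. 301.] [489.5  38.9  55. ]
scene lid 0.94 [298. 374.] [ 451.8 -279.6    0. ]
scene lid 0.62 [226. 232.] [340.3 198.    0. ]
scene clamp_pivot 0.96 [186. 268.] [475.5 171.7  97. ]
scene valve_axis 0.74 [224. 344.] [527.2 -99.2  95. ]
scene tester 0.75 [232. 310.] [495.5   5.4   0. ]
scene handle_grip 0.57 [229. 350.] [ 502.8 -141.   130. ]
scene handle_grip 0.51 [224. 342.] [ 499.8 -112.3  130. ]
scene clamp_grip 0.55 [236. 350.] 
scene clamp_grip 0.52 [159. 259.] 
scene clamp_grip 0.52 [200. 197.] 
side [119. 873. 773.]
side pot_mouth 0.61 [242. 330.] [492.7  42.2  55. ]
side lid 0.93 [312. 366.] [333.8 187.3   0. ]
side lid 0.7 [205. 377.] [ 460.6 -263.7    0. ]
side clamp_pivot 0.85 [256. 312.] [486.4 161.2  97. ]
side valve_axis 0.97 [200. 342.] [ 519.3 -104.9   95. ]
side tester 0.76 [253. 327.] [507.7  26.6   0. ]
side handle_grip 0.63 [187. 354.] [ 494.4 -136.   130. ]
side clamp_grip 0.85 [231. 308.] 
wrist [650.  79. 373.]
wrist pot_mouth 0.91 [142. 182.] [495.8  37.4  55. ]
wrist lid 0.88 [41. 96.] [327.4 190.    0. ]
wrist clamp_pivot 0.73 [ 27. 148.] [481.4 161.4  97. ]
wrist valve_axis 0.58 [276. 204.] [ 518.3 -106.4   95. ]
wrist tester 0.77 [160. 204.] [498.1   6.    0. ]
wrist tester 0.71 [ 80. 363.] [699.7 101.2   0. ]
```

View pics/scene0.png

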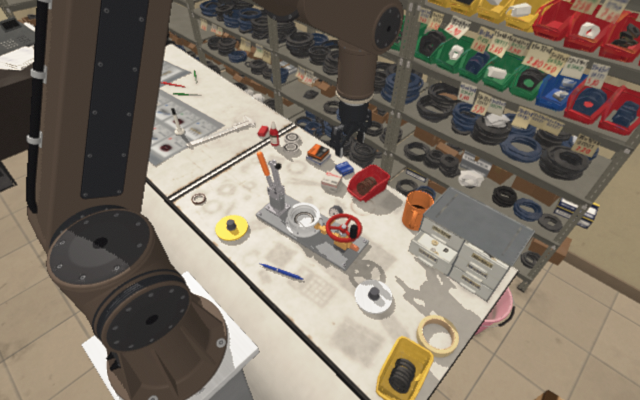

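View pics/side0.png

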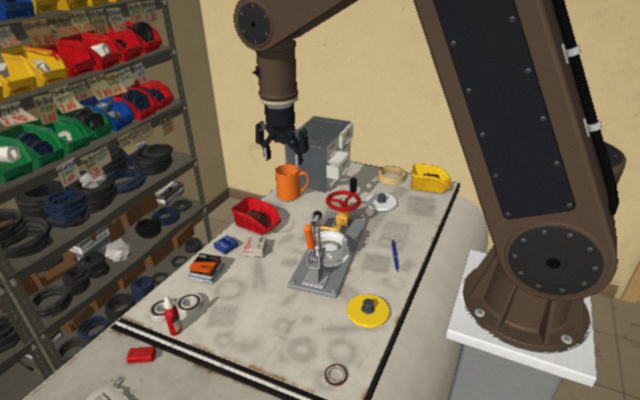

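View pics/wrist0.png

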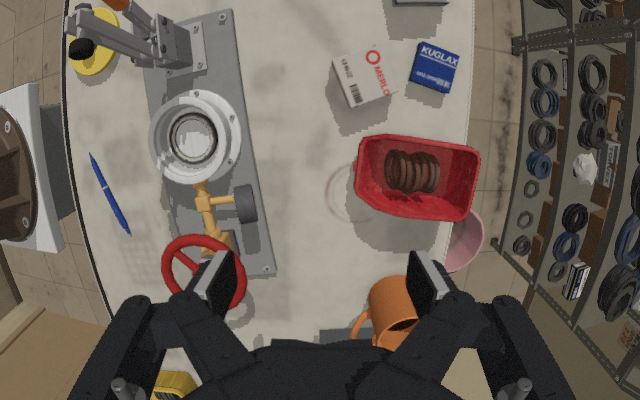

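Emit:
{"method": "carry_out", "body": {
  "jaw": [0.2,0.2,0.2,0.2,0.2,0.2,0.2,0.2,0.2,0.2],
  "translation": [
    [-35,-30,0],
    [-70,-55,0],
    [-110,-80,0],
    [-150,-110,0],
    [-190,-140,0],
    [-230,-170,10],
    [-265,-195,30],
    [-272,-194,60],
    [-272,-194,60],
    [-272,-194,60]
  ],
  "roll": [0,0,0,0,0,0,0,0,0,0]
}}

```text
time: 2.45
tcp_pos: [456.5, -271.7, 197.1]
eef_rot: [0.0, 0.707, 0.707, 0.0]
force: [0.7, 0.1, 0.2]
gripper_width: 68.2
finger_force: 0.0
```

```bash
cat > b.py <<'E'
from h import *
import sys
print(np.round(manip.sense()['tcp_pos'],1),manip.sense()['eef_rot'])
p=shot('wrist');cv2.imwrite('pics/%s.png'%sys.argv[1],p['color'])
zs=dict(pot_mouth=55,lid=0,clamp_pivot=97,valve_axis=95,tester=0,handle_grip=135,clamp_grip=180,clamp_foot=190)
for k,z in zs.items():
    for r in manip.landmark_of(p,k)[:2]:
        if r['p']<.3: continue
        a,b=r['location'];print(k,round(r['p'],2),np.round([a,b]),onz(p,a,b,z).round(1))
E
python3 b.py lid1
python3 - <<'E'
from h import *
p=shot('wrist')
for r in manip.regions_of(p,'lid')[:2]:
    m=r['pixels'];print(r['p'],r['extent'])
    c=cv2.findContours(m.astype('uint8'),0,1)[0];c=max(c,key=len)[:,0]
    P=np.array([onz(p,y,x,14)[:2] for x,y in c],'float32');print(cv2.fitEllipse(P), cv2.minEnclosingCircle(P))
E
```

```text
[ 456.5 -271.7  197.1] [1.88075115e-04 7.06963450e-01 7.07250054e-01 7.49901649e-05]
lid 0.75 [176. 316.] [ 451.  -273.5    0. ]
handle_grip 0.58 [ 34. 399.] [ 501.2 -152.8  135. ]
0.75 [315.9, 180.6, 99.4, 98.4]
((451.2984313964844, -275.2045593261719), (97.54251861572266, 98.99633026123047), 158.7207794189453) ((451.062744140625, -275.16339111328125), 50.16889190673828)
```

Emit:
{"method": "carry_out", "body": {
  "jaw": [0.2,0.2,0.2,0.2,0.2,0.2,0.2,0.2,1,1,1,1,1,1,1],
  "translation": [
    [-3,-5,30],
    [-3,-5.5,60],
    [-3,-5.5,90],
    [-3,-5.5,115],
    [-3,-5.5,135],
    [-3,-5.5,148],
    [-3,-5.5,153],
    [-3,-5.5,153],
    [-3,-5.5,153],
    [-3,-5.5,153],
    [-3,-5.5,153],
    [-3,-5.5,153],
    [-3,-5.5,153],
    [-3,-5.5,153],
    [-3,-5.5,153]
  ],
  "roll": [0,0,0,0,0,0,0,0,0,0,0,0,0,0,0]
}}

```text
time: 4.88
tcp_pos: [450.8, -275.2, 44.1]
eef_rot: [0.0, 0.707, 0.707, 0.0]
force: [-2.6, 0.1, 11.1]
gripper_width: 23.7
finger_force: 58.2
```

Emit:
{"method": "carry_out", "body": {
  "jaw": [1,1,1,1,1,1,1,1,1,1,1,1,1],
  "translation": [
    [0,0,-15],
    [0,0,-50],
    [0,0,-95],
    [0,0,-140],
    [0,0,-180],
    [35,8,-195],
    [75,16,-195],
    [115,25,-195],
    [155,33,-195],
    [190,42,-195],
    [210,45,-195],
    [215,45,-195],
    [215,45,-195]
  ],
  "roll": [0,0,0,0,0,0,0,0,0,0,0,0,0]
}}

```text
time: 6.5
tcp_pos: [495.3, -60.1, 238.7]
eef_rot: [0.0, 0.707, 0.707, 0.0]
force: [-0.1, -0.3, -2.5]
gripper_width: 23.7
finger_force: 59.4
```

```bash
python3 b.py pot1
python3 - <<'E'
from h import *
print(manip.sense()['joint_positions'])
p=shot('wrist')
for k in ['pot_mouth','lid','clamp_grip','valve_handle','valve_wheel']:
  for r in manip.regions_of(p,k)[:2]: print(k,r['p'],r['extent'])
E
```

```text
[495.3 -60.1 238.7] [1.29605664e-04 7.06911866e-01 7.07301631e-01 8.98630512e-06]
pot_mouth 0.6 [ 79. 323.] [496.9  37.4  55. ]
lid 0.67 [239. 323.] [ 497.4 -155.2    0. ]
tester 0.74 [107. 328.] [503.3   8.3   0. ]
[-1.81759310e-01  2.92311977e-01  1.95598339e+00 -8.25672235e-06
  8.93361760e-01 -1.81318602e-01]
pot_mouth 0.69 [333.8, 94.3, 162.9, 188.4]
lid 0.85 [321.5, 240.2, 179.0, 162.7]
lid 0.52 [177.1, 7.5, 50.8, 11.1]
valve_wheel 0.45 [491.9, 39.5, 61.9, 56.2]
```

View pics/pot1.png

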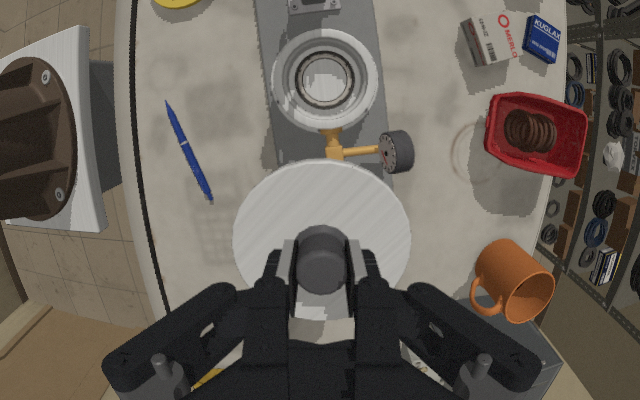

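```bash
cat > c.py <<'E'
from h import *
from scipy.ndimage import map_coordinates
from scipy.optimize import minimize
def ring(p,c0,z,r,span=8,amin=0,amax=360):
    g=cv2.GaussianBlur(p['color'],(3,3),0).astype(float).mean(2)
    th=np.radians(np.arange(amin,amax,3))
    def val(cx,cy,rr):
        uv=np.array([proj(p,[cx+rr*np.cos(t),cy+rr*np.sin(t),z]) for t in th])
        return map_coordinates(g,[uv[:,1],uv[:,0]],order=1,mode='nearest')
    best=[]
    for dx in np.arange(-span,span+.1,1):
        for dy in np.arange(-span,span+.1,1):
            d=val(c0[0]+dx,c0[1]+dy,r-1.5)-val(c0[0]+dx,c0[1]+dy,r+1.5)
            best.append((np.mean(np.clip(abs(d),0,40)),c0[0]+dx,c0[1]+dy))
    best.sort(reverse=True);b=np.array(best[:6]);return b[:,1:].mean(0).round(1),b[0].round(1)
if __name__=='__main__':
    s=manip.sense();t=np.array(s['tcp_pos']);p=shot('wrist');print(t.round(1))
    for r in (50,41): print('pot',r,ring(p,[496,38],55,r))
    print('lid',ring(p,t[:2],t[2]-44.1+14,50,6,10,170))
    print('lid under',ring(p,t[:2],t[2]-44.1+6,50,6,10,170))
E
python3 c.py
```

```text
[495.5 -60.  238.3]
pot 50 (array([498.8,  38.7]), array([ 32.2, 499. ,  39. ]))
pot 41 (array([499.7,  32.8]), array([ 25.1, 500. ,  30. ]))
lid (array([495.5, -60.5]), array([ 34.8, 495.5, -61. ]))
lid under (array([495., -61.]), array([ 35.8, 495.5, -61. ]))
```

Emit:
{"method": "carry_out", "body": {
  "jaw": [1,1,1,1,1,1,1,1,1],
  "translation": [
    [0,0,0],
    [0,0,0],
    [0,0,0],
    [0,0,0],
    [0,0,0],
    [0,0,0],
    [0,0,0],
    [0,0,0],
    [0,0,0]
  ],
  "roll": [10,20,30,40,50,60,70,70,70]
}}

```text
time: 8.43
tcp_pos: [495.5, -60.0, 238.3]
eef_rot: [-0.0, 0.984, 0.176, 0.0]
force: [-0.5, -0.2, -3.5]
gripper_width: 23.5
finger_force: 59.5
```

Run:
```python
from c import *
s=manip.sense();t=np.array(s['tcp_pos']);print(t.round(1),s['joint_positions'][5])
for n in ('wrist','scene','side'):
    p=shot(n)
    for r in (50,41): print(n,r,ring(p,[496,38],55,r,7))
    for k,z in dict(pot_mouth=55,clamp_pivot=97,valve_axis=95,lid=t[2]-44).items():
        for q in manip.landmark_of(p,k)[:2]:
            if q['p']>.3: print(k,round(q['p'],2),onz(p,*q['location'],z).round(1))
    cv2.imwrite(f'pics/{n}2.png',p['color'])
```

```text
[495.5 -60.  238.3] 1.0363084106865799
wrist 50 (array([498. ,  38.5]), array([ 25.2, 497. ,  39. ]))
wrist 41 (array([498.7,  39.3]), array([ 29.1, 499. ,  40. ]))
pot_mouth 0.85 [499.2  37.4  55. ]
clamp_pivot 0.84 [483.3 161.9  97. ]
valve_axis 0.83 [ 516.8 -108.2   95. ]
valve_axis 0.43 [428.2 232.7  95. ]
lid 0.95 [496.1 -59.9 194.3]
lid 0.86 [458.7  68.6 194.3]
scene 50 (array([497.5,  37.3]), array([ 16.3, 498. ,  37. ]))
scene 41 (array([494.8,  44.7]), array([ 12.4, 495. ,  45. ]))
pot_mouth 0.83 [497.5  49.4  55. ]
clamp_pivot 0.89 [467.8 163.6  97. ]
valve_axis 0.64 [524.  -91.7  95. ]
lid 0.75 [494.8 -61.6 194.3]
lid 0.63 [255.1  52.5 194.3]
side 50 (array([495.7,  41.7]), array([ 14.1, 496. ,  42. ]))
side 41 (array([494. ,  33.2]), array([ 17.2, 494. ,  33. ]))
pot_mouth 0.67 [495.8  41.2  55. ]
clamp_pivot 0.61 [481.5 167.2  97. ]
valve_axis 0.69 [ 515.1 -196.7   95. ]
valve_axis 0.59 [456.9 128.9  95. ]
lid 0.79 [281.4 360.9 194.3]
lid 0.56 [498.4 -53.2 194.3]
```

Emit:
{"method": "carry_out", "body": {
  "jaw": [1,1,1,1,1,1,1,1,1,1,1,1,1,1],
  "translation": [
    [0,0,0],
    [0,0,0],
    [5,-13,0],
    [12,-31,0],
    [20,-51,0],
    [28,-72,0],
    [36,-91.7,10],
    [36,-91.7,35],
    [36,-91.7,60],
    [36,-91.7,85],
    [36,-91.7,105],
    [36,-91.7,120],
    [36,-91.7,130],
    [36,-91.7,130]
  ],
  "roll": [10,20,30,40,50,60,70,70,70,70,70,70,70,70]
}}

```text
time: 10.92
tcp_pos: [497.8, 38.5, 107.9]
eef_rot: [0.0, 0.906, -0.423, -0.0]
force: [0.5, -0.5, -1.4]
gripper_width: 23.9
finger_force: 59.5
```

Run:
```python
from c import *
s=manip.sense();t=np.array(s['tcp_pos']);print(t.round(1),s['joint_positions'][5],s['force'])
p=shot('wrist');cv2.imwrite('pics/w3.png',p['color'])
q=shot('side');q2=shot('scene')
a=cv2.resize(q['color'][180:300,270:390],(480,480));b=cv2.resize(q2['color'][140:260,240:360],(480,480))
w=cv2.resize(p['color'],(640,400))
cv2.imwrite('pics/m3.png',cv2.resize(np.vstack([w,cv2.resize(np.hstack([a,b]),(640,320))]),(533,600)))
```

```text
[497.8  38.5 107.9] 2.4599113362618388 [ 0.5303462  -0.48762572 -1.39286215]
```

View pics/m3.png

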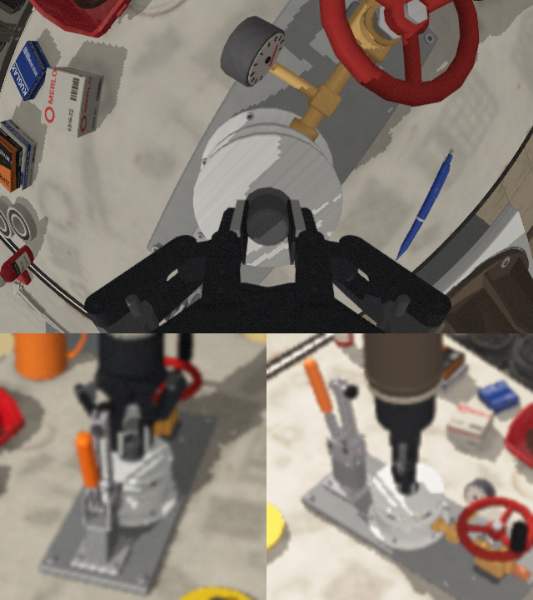

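Emit:
{"method": "carry_out", "body": {
  "jaw": [1,1,1,1,1,1,1],
  "translation": [
    [0,0,4],
    [0,0,7],
    [0,0,9],
    [0,0,11],
    [0,0,13],
    [0,0,14],
    [0,0,14]
  ],
  "roll": [0,0,0,0,0,0,0]
}}

```text
time: 11.95
tcp_pos: [497.9, 38.5, 94.2]
eef_rot: [0.0, 0.906, -0.423, -0.0]
force: [0.2, 0.2, -1.9]
gripper_width: 23.5
finger_force: 59.5
```

Emit:
{"method": "carry_out", "body": {
  "jaw": [1,1,1],
  "translation": [
    [0,0,1],
    [0,0,2],
    [0,0,2]
  ],
  "roll": [0,0,0]
}}

```text
time: 12.32
tcp_pos: [498.1, 38.5, 93.0]
eef_rot: [-0.0, 0.906, -0.423, 0.0]
force: [-4.0, -0.2, 15.6]
gripper_width: 23.8
finger_force: 61.7
```

Emit:
{"method": "carry_out", "body": {
  "jaw": [0.45,0.45,0.45,0.45,0.45,0.45,0.45,0.45,0.45,0.45,0.45,0.45,0.45,0.45,0.45,0.45,0.45,0.45,0.45,0.45],
  "translation": [
    [0,0,1],
    [0,0,0],
    [0,0,0],
    [0,0,-15],
    [0,0,-45],
    [0,0,-85],
    [0,0,-125],
    [0,0,-155],
    [0,0,-180],
    [0,0,-190],
    [0,0,-190],
    [0,0,-190],
    [0,0,-190],
    [0,0,-190],
    [0,0,-190],
    [0,0,-190],
    [0,0,-190],
    [0,0,-190],
    [0,0,-190],
    [0,0,-190]
  ],
  "roll": [0,0,0,0,0,0,-10.5,-21,-31.5,-42,-52.5,-63,-73.5,-84,-94.5,-105,-115.5,-126,-136.5,-147]
}}

```text
time: 14.82
tcp_pos: [497.8, 38.5, 283.3]
eef_rot: [0.0, 0.66, 0.751, 0.0]
force: [-0.0, -0.6, 0.5]
gripper_width: 47.0
finger_force: 0.0
```

Run:
```python
from c import *
s=manip.sense();t=np.array(s['tcp_pos']);print(t.round(1),s['joint_positions'][5],s['gripper_width'])
P=[shot(n) for n in ('wrist','scene','side')]
print('lid',ring(P[0],[498,38],63,50,6))
y=.132
for k,h in dict(clamp_pivot=97,clamp_grip=197,clamp_foot=185,handle_grip=128,valve_axis=95).items():
    for p in P:
        for q in manip.landmark_of(p,k)[:2]:
            if q['p']>.3: print(k,p['n'],round(q['p'],2),np.round(q['location']),onz(p,*q['location'],h).round(1))
im=np.vstack([P[0]['color'],np.hstack([cv2.resize(P[1]['color'][140:260,230:390],(320,240)),cv2.resize(P[2]['color'][160:280,260:420],(320,240))])])
cv2.imwrite('pics/m4.png',cv2.resize(im,(600,600)))
```

```text
[497.8  38.5 283.3] -0.11172485467905606 47.01422973847726
lid (array([497.5,  40.5]), array([ 25.4, 498. ,  41. ]))
clamp_pivot wrist 0.59 [ 51. 323.] [483.3 163.4  97. ]
clamp_pivot scene 0.76 [187. 271.] [480.5 161.4  97. ]
clamp_pivot scene 0.46 [233. 350.] [ 514.4 -134.1   97. ]
clamp_pivot side 0.72 [260. 314.] [475.8 169.5  97. ]
clamp_pivot side 0.32 [305. 191.] [651.5 410.5  97. ]
clamp_grip side 0.69 [230. 309.] [478.6 188.3 197. ]
clamp_foot wrist 0.58 [ 92. 324.] [488.6 121.4 185. ]
clamp_foot scene 0.47 [169. 282.] [500.1 123.2 185. ]
clamp_foot side 0.41 [214. 320.] [490.2 105.2 185. ]
handle_grip wrist 0.82 [339. 304.] [ 501.4 -151.8  128. ]
handle_grip scene 0.9 [232. 350.] [ 498.6 -145.2  128. ]
handle_grip side 0.94 [188. 354.] [ 493.1 -135.2  128. ]
valve_axis wrist 0.95 [296. 323.] [ 518.7 -107.3   95. ]
valve_axis scene 0.69 [228. 346.] [ 521.4 -111.1   95. ]
valve_axis side 0.63 [201. 346.] [ 507.7 -106.    95. ]
```

View pics/m4.png

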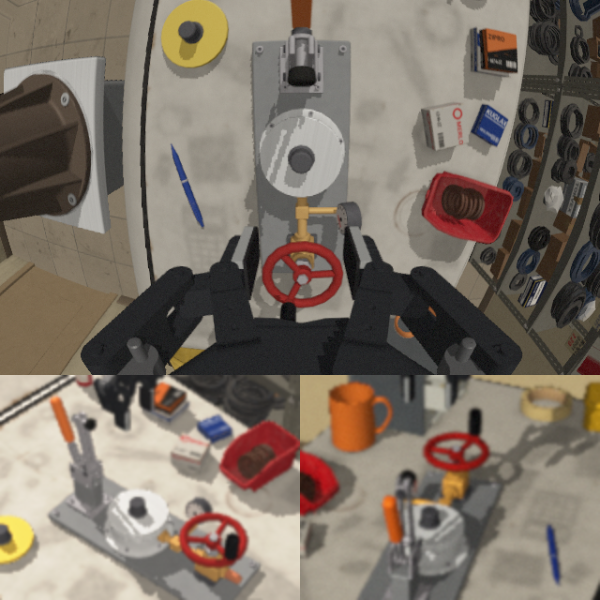

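Emit:
{"method": "carry_out", "body": {
  "jaw": [0.45,0.45,0.45,0.45,0.45,0.45,0.45],
  "translation": [
    [30,0,0],
    [65,0,0],
    [100,0,0],
    [135,0,0],
    [156,-0.3,0],
    [156,-0.3,0],
    [156,-0.3,0]
  ],
  "roll": [0,0,0,0,0,0,0]
}}

```text
time: 16.6
tcp_pos: [478.7, 192.8, 282.2]
eef_rot: [0.0, 0.663, 0.749, -0.0]
force: [-0.4, 1.3, 0.0]
gripper_width: 47.1
finger_force: 0.0
```

Run:
```python
from c import *
s=manip.sense();t=np.array(s['tcp_pos']);print(t.round(1),s['joint_positions'][5],s['gripper_width'])
p=shot('wrist');cv2.imwrite('pics/w5.png',p['color'])
for k,h in dict(clamp_pivot=97,clamp_grip=197,clamp_foot=185).items():
        for q in manip.landmark_of(p,k)[:2]:
            if q['p']>.2: print(k,p['n'],round(q['p'],2),np.round(q['location']),onz(p,*q['location'],h).round(1))
for X in ([478.5,193,197],[477.6,199,218]): print(np.round(proj(p,X)))
c=p['color'].astype(int);m=(c[...,2]>120)&(c[...,2]-c[...,0]>70)&(c[...,2]-c[...,1]>50)
n,l,st,ce=cv2.connectedComponentsWithStats(m.astype('uint8'));print([(st[i],ce[i].round()) for i in range(1,n) if st[i,4]>100])
```

```text
[478.7 192.8 282.2] 0.20213162616763294 47.13719317716057
clamp_pivot wrist 0.65 [206. 320.] [481.2 161.8  97. ]
clamp_grip wrist 0.74 [213. 322.] [478.9 193.3 197. ]
[322. 213.]
[321. 217.]
[(array([513, 143,  33,  26, 591], dtype=int32), array([528., 154.])), (array([310, 199,  23,  29, 561], dtype=int32), array([321., 213.])), (array([458, 283,  64,  43, 325], dtype=int32), array([494., 294.])), (array([426, 358,  40,  40, 668], dtype=int32), array([445., 376.]))]
```

View pics/w5.png

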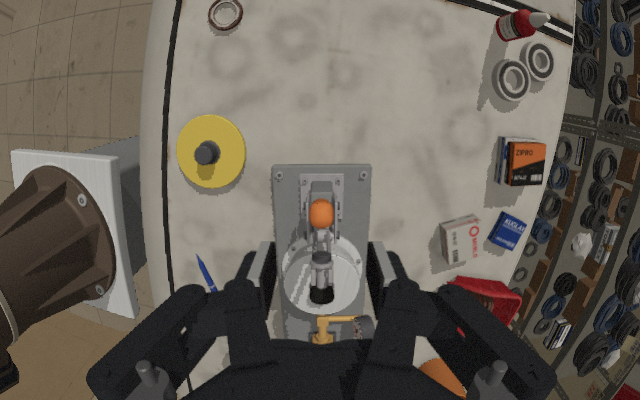

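Emit:
{"method": "carry_out", "body": {
  "jaw": [0.45,0.45,0.45,0.45,0.45,1,1,1,1,1],
  "translation": [
    [0,0,25],
    [0,0,50],
    [0,0,70],
    [0,0,78],
    [0,0,78],
    [0,0,78],
    [0,0,78],
    [0,0,78],
    [0,0,78],
    [0,0,78]
  ],
  "roll": [0,0,0,0,0,0,0,0,0,0]
}}

```text
time: 18.05
tcp_pos: [478.5, 193.5, 205.1]
eef_rot: [0.0, 0.663, 0.749, 0.0]
force: [-5.1, 0.6, 8.0]
gripper_width: 15.4
finger_force: 58.4
```

Run:
```python
from h import *
s=manip.sense();t=np.array(s['tcp_pos'])
y=.132;piv=np.array([482.5,162.3,97]);Rt=q2R(s['eef_rot'])
u=np.array([-np.sin(y),np.cos(y),0]);g=t+Rt[:,2]*6
v=g-piv;h=v@u;r=np.hypot(h,v[2]);a0=np.arctan2(v[2],h);print(t,r,np.degrees(a0))
for a in np.linspace(a0,np.radians(-3),14)[1:]:
    X=piv+u*r*np.cos(a)+[0,0,r*np.sin(a)]+(v-u*h)*[1,1,0];print(np.degrees(a).round(),(Rt.T@(X-g)).round(1).tolist())
```

```text
[478.51284848 193.46066118 205.12238771] 106.84536375866094 72.90061270362068
67.0 [10.2, -0.1, 3.7]
61.0 [20.0, -0.2, 8.5]
55.0 [29.3, -0.3, 14.2]
50.0 [37.9, -0.4, 20.8]
44.0 [45.8, -0.4, 28.3]
38.0 [52.9, -0.5, 36.5]
32.0 [59.2, -0.6, 45.5]
26.0 [64.4, -0.6, 55.0]
20.0 [68.7, -0.7, 65.0]
15.0 [72.0, -0.7, 75.4]
9.0 [74.2, -0.7, 86.0]
3.0 [75.3, -0.8, 96.8]
-3.0 [75.3, -0.8, 107.7]
```

Emit:
{"method": "carry_out", "body": {
  "jaw": [1,1,1,1,1,1,1,1,1],
  "translation": [
    [10.2,-0.1,3.7],
    [20,-0.2,8.5],
    [29.3,-0.3,14.2],
    [37.9,-0.4,20.8],
    [45.8,-0.4,28.3],
    [52.9,-0.5,36.5],
    [59.2,-0.6,45.5],
    [64.4,-0.6,55],
    [64.4,-0.6,55]
  ],
  "roll": [0,0,0,0,0,0,0,0,0]
}}

```text
time: 19.18
tcp_pos: [470.2, 257.7, 149.5]
eef_rot: [-0.0, 0.662, 0.749, 0.0]
force: [-3.2, 3.7, 2.5]
gripper_width: 15.4
finger_force: 58.3
```

Emit:
{"method": "carry_out", "body": {
  "jaw": [1,1,1,1,1,1,1],
  "translation": [
    [4.3,-0.1,10],
    [7.6,-0.1,20.4],
    [9.8,-0.1,31],
    [10.7,-0.2,38],
    [10.9,-0.2,43],
    [11,-0.2,47],
    [11,-0.2,47]
  ],
  "roll": [0,0,0,0,0,0,0]
}}

```text
time: 20.05
tcp_pos: [468.8, 268.2, 102.7]
eef_rot: [0.0, 0.663, 0.749, 0.0]
force: [-2.5, 4.4, 2.2]
gripper_width: 14.8
finger_force: 58.3
```

Emit:
{"method": "carry_out", "body": {
  "jaw": [1,1,1,1],
  "translation": [
    [0,0,1.5],
    [0,0,3],
    [0,0,4],
    [0,0,4]
  ],
  "roll": [0,0,0,0]
}}

```text
time: 20.55
tcp_pos: [468.9, 268.2, 98.8]
eef_rot: [0.0, 0.663, 0.749, 0.0]
force: [-2.1, 3.3, 3.7]
gripper_width: 15.2
finger_force: 58.7
```

Emit:
{"method": "carry_out", "body": {
  "jaw": [1,1,1,1,1],
  "translation": [
    [0,0,1.5],
    [0,0,3],
    [0,0,4.5],
    [0,0,6],
    [0,0,6]
  ],
  "roll": [0,0,0,0,0]
}}

```text
time: 21.18
tcp_pos: [469.2, 268.2, 96.1]
eef_rot: [0.001, 0.663, 0.749, 0.001]
force: [-19.9, -8.3, 82.3]
gripper_width: 15.4
finger_force: 71.3
```

Run:
```python
from h import *
P=[shot(n) for n in ('wrist','scene','side')]
im=np.vstack([P[0]['color'],np.hstack([cv2.resize(P[1]['color'][140:260,200:360],(320,240)),cv2.resize(P[2]['color'][170:290,240:400],(320,240))])])
cv2.imwrite('pics/m6.png',cv2.resize(im,(600,600)))
```

```text
(no output)
```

View pics/m6.png

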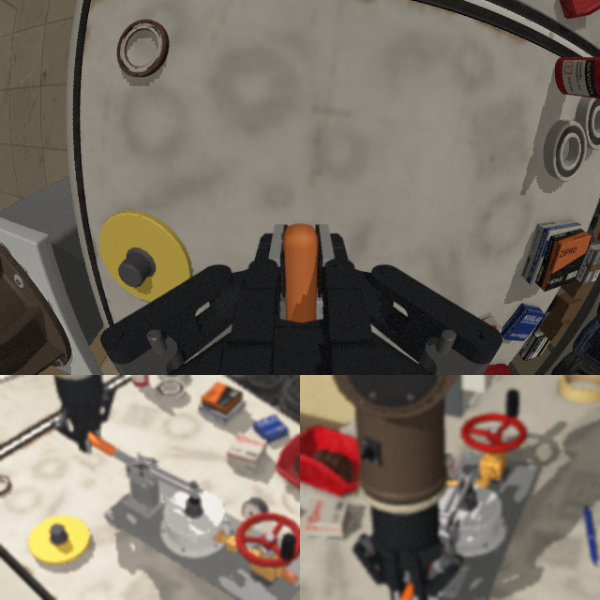

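Emit:
{"method": "carry_out", "body": {
  "jaw": [1,1,0.45,0.45,0.45,0.45,0.45,0.45,0.45,0.45,0.45,0.45,0.45,0.45,0.45,0.45,0.45,0.45,0.45,0.45],
  "translation": [
    [0,0,-2],
    [0,0,-3.5],
    [0,0,-3.5],
    [0,0,-3.5],
    [0,0,-3.5],
    [0,0,-15],
    [0,0,-40],
    [0,0,-80],
    [0,0,-115],
    [-20,0,-140],
    [-60,-1,-140],
    [-105,-2,-140],
    [-150,-3,-140],
    [-200,-4,-140],
    [-250,-5,-140],
    [-300,-7,-140],
    [-350,-8,-140],
    [-390,-9,-140],
    [-415,-10,-140],
    [-420,-10,-140]
  ],
  "roll": [0,0,0,0,0,0,0,0,0,0,0,0,0,0,0,0,0,0,0,0]
}}

```text
time: 23.82
tcp_pos: [510.0, -151.4, 232.9]
eef_rot: [0.0, 0.663, 0.748, 0.0]
force: [-0.4, 1.3, -0.3]
gripper_width: 47.0
finger_force: 0.0
```

Run:
```python
from c import *
s=manip.sense();t=np.array(s['tcp_pos']);print(t.round(1),s['joint_positions'],s['gripper_width'])
P=[shot(n) for n in ('wrist','scene','side')]
for k,h in dict(handle_grip=129,valve_axis=95,valve_handle=109,clamp_grip=97,clamp_foot=87).items():
    L=[]
    for p in P:
        q=manip.landmark_of(p,k)
        if q and q[0]['p']>.3:
            q=q[0];print(k,p['n'],round(q['p'],2),np.round(q['location']),onz(p,*q['location'],h).round(1));L.append((p['E'],ray(p,*q['location'])))
    if len(L)>1: print('tri',tri(L).round(1))
im=np.vstack([P[0]['color'],np.hstack([cv2.resize(P[1]['color'][140:260,230:390],(320,240)),cv2.resize(P[2]['color'][170:290,240:400],(320,240))])])
cv2.imwrite('pics/m7.png',cv2.resize(im,(600,600)))
```

```text
[ 510.  -151.4  232.9] [-3.45555653e-01  3.43288935e-01  1.89255157e+00 -1.26675278e-04
  9.05129337e-01 -4.65692682e-01] 47.03109465622637
handle_grip wrist 0.73 [200. 312.] [ 502.1 -149.1  129. ]
handle_grip scene 0.84 [234. 352.] [ 494.6 -153.1  129. ]
handle_grip side 0.92 [184. 354.] [ 501.6 -152.9  129. ]
tri [ 500.3 -151.1  127. ]
valve_axis wrist 0.71 [140. 334.] [ 514.8 -106.5   95. ]
valve_axis scene 0.62 [223. 345.] [533.5 -96.   95. ]
valve_axis side 0.86 [201. 345.] [ 510.  -103.8   95. ]
tri [ 516.  -103.4  102.4]
valve_handle wrist 0.77 [194. 314.] [ 503.9 -149.9  109. ]
valve_handle scene 0.42 [172. 248.] [466.4 256.6 109. ]
valve_handle side 0.42 [192. 352.] [ 501. -141.  109.]
tri [428.1  12.1 279.3]
clamp_grip scene 0.77 [173. 246.] [467.  269.5  97. ]
clamp_grip side 0.82 [288. 296.] [471.8 271.4  97. ]
tri [470.  271.4  95.9]
clamp_foot scene 0.5 [209. 304.] [493.   28.5  87. ]
clamp_foot side 0.45 [233. 329.] [494.4  44.8  87. ]
tri [498.8  34.4  78.2]
```

View pics/m7.png

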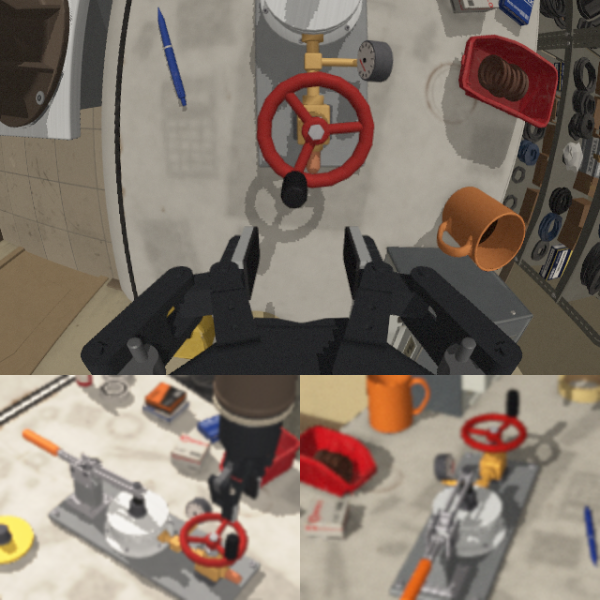

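Emit:
{"method": "carry_out", "body": {
  "jaw": [0.45,0.45,0.45,0.45,0.45,0.45,1,1,1,1,1],
  "translation": [
    [2,-7,20],
    [2.5,-7.4,45],
    [2.5,-7.4,70],
    [2.5,-7.4,88],
    [2.5,-7.4,95],
    [2.5,-7.4,95],
    [2.5,-7.4,95],
    [2.5,-7.4,95],
    [2.5,-7.4,95],
    [2.5,-7.4,95],
    [2.5,-7.4,95]
  ],
  "roll": [0,0,0,0,0,0,0,0,0,0,0]
}}

```text
time: 26.1
tcp_pos: [502.8, -148.7, 137.9]
eef_rot: [0.001, 0.663, 0.749, 0.0]
force: [0.8, 0.1, 5.2]
gripper_width: 19.5
finger_force: 58.6
```

```bash
cat > w.py <<'E'
from h import *
import sys,json
# args: centre x y, total angle deg (ccw+), rows, start offset correction
def rows(c,tot,n,t=None,s=None,r=46,hold=1):
    s=manip.sense();t=np.array(s['tcp_pos']);Rt=q2R(s['eef_rot'])
    v=t[:2]-c;a0=np.arctan2(v[1],v[0]);print('r',np.hypot(*v).round(2),'a0',np.degrees(a0).round(1))
    r=np.hypot(*v);out=[]
    for a in np.linspace(0,np.radians(tot),n+1)[1:]:
        X=np.array([c[0]+r*np.cos(a0+a),c[1]+r*np.sin(a0+a),t[2]+3*a/6.2832])
        out.append((Rt.T@(X-t)).round(1).tolist())
    print(json.dumps(out))
if __name__=='__main__': rows(np.array([float(sys.argv[1]),float(sys.argv[2])]),float(sys.argv[3]),int(sys.argv[4]))
E
python3 w.py 517.1 -105.2 -90 8; python3 -c "
from h import *;s=manip.sense();print(s['tcp_pos'],s['force'],s['gripper_width'])"
```

```text
r 45.75 a0 -108.2
[[4.6, -7.7, 0.1], [10.6, -14.4, 0.2], [17.8, -19.7, 0.2], [25.9, -23.6, 0.3], [34.6, -25.8, 0.4], [43.5, -26.2, 0.5], [52.4, -24.9, 0.6], [60.9, -21.9, 0.7]]
[ 502.8254026  -148.67109981  137.87387486] [0.82054264 0.05517437 5.16539091] 19.52430998015963
```

Emit:
{"method": "carry_out", "body": {
  "jaw": [1,1,1,1,1,1,1,1],
  "translation": [
    [4.6,-7.7,0.1],
    [10.6,-14.4,0.2],
    [17.8,-19.7,0.2],
    [25.9,-23.6,0.3],
    [34.6,-25.8,0.4],
    [43.5,-26.2,0.5],
    [52.4,-24.9,0.6],
    [60.9,-21.9,0.7]
  ],
  "roll": [0,0,0,0,0,0,0,0]
}}

```text
time: 27.1
tcp_pos: [472.9, -90.7, 137.1]
eef_rot: [0.0, 0.663, 0.749, -0.0]
force: [-2.2, -3.1, 8.6]
gripper_width: 19.6
finger_force: 59.1
```

```bash
python3 w.py 517.1 -105.2 -120 10; python3 -c "
from h import *;s=manip.sense();print(s['tcp_pos'],s['force'],s['gripper_width'])"
```

```text
r 46.5 a0 161.8
[[8.3, 5.0, 0.1], [15.4, 11.7, 0.2], [20.9, 19.7, 0.3], [24.7, 28.6, 0.4], [26.5, 38.2, 0.5], [26.3, 47.9, 0.6], [24.1, 57.4, 0.7], [20.0, 66.2, 0.8], [14.1, 73.9, 0.9], [6.7, 80.3, 1.0]]
[472.92425278 -90.67653948 137.06331304] [-2.18704925 -3.12014427  8.57255809] 19.562945702576773
```

Emit:
{"method": "carry_out", "body": {
  "jaw": [0.76,0.76,0.76],
  "translation": [
    [0,0,0],
    [0,0,0],
    [0,0,0]
  ],
  "roll": [0,0,0]
}}

```text
time: 27.48
tcp_pos: [473.1, -90.5, 137.0]
eef_rot: [0.0, 0.663, 0.749, 0.0]
force: [-1.6, 2.7, 8.8]
gripper_width: 20.8
finger_force: 15.5
```

```bash
python3 -c "
from h import *;s=manip.sense();print(s['tcp_pos'],s['force'],s['gripper_width'],s['finger_force'],s['joint_positions'])"
```

```text
[473.12136497 -90.47855825 136.9939597 ] [-1.56806137  2.69232925  8.78052084] 20.784868330466633 15.515705645084381 [-2.52034506e-01  4.22214380e-01  2.08852275e+00  3.15123109e-04
  6.30667230e-01 -3.74518756e-01]
```

Emit:
{"method": "carry_out", "body": {
  "jaw": [0.76,0.76,0.76,0.76,0.76,0.76,0.76,0.76,0.76,0.76,0.76,0.76,0.76,0.76],
  "translation": [
    [0,0,0],
    [0,0,0],
    [0,0,0],
    [0,0,0],
    [0,0,0],
    [0,0,0],
    [0,0,0],
    [0,0,0],
    [0,0,0],
    [0,0,0],
    [0,0,0],
    [0,0,0],
    [0,0,0],
    [0,0,0]
  ],
  "roll": [-10.5,-21,-31.5,-42,-52.5,-63,-73.5,-84,-94.5,-105,-115.5,-126,-135,-135]
}}

```text
time: 29.22
tcp_pos: [473.1, -90.9, 137.0]
eef_rot: [0.0, -0.44, 0.898, -0.0]
force: [-2.9, -2.8, 7.5]
gripper_width: 20.4
finger_force: 15.3
```

```bash
cat > w.py <<'E'
from h import *
import sys,json
c=np.array([517.1,-105.2])
def st():
    s=manip.sense();t=np.array(s['tcp_pos']);Rt=q2R(s['eef_rot']);v=t[:2]-c
    a0=np.degrees(np.arctan2(v[1],v[0]))
    print('t',round(s['time'],2),'r',np.hypot(*v).round(2),'a0',a0.round(1),'F',np.round(s['force'],1),'ff',round(s['finger_force'],1),'w',round(s['gripper_width'],1),'z',t[2].round(1),'j6',round(s['joint_positions'][5],2),'toolx',np.degrees(np.arctan2(Rt[1,0],Rt[0,0])).round(1))
    F=np.array(s['force'][:2]);e=v/np.hypot(*v);print('F rad',(F@e).round(1),'F ccw tan',(F@[-e[1],e[0]]).round(1))
    return t,Rt,v,a0
def rows(tot,n,r=46,dz=0):
    t,Rt,v,a0=st();out=[]
    for a in np.linspace(0,tot,n+1)[1:]:
        A=np.radians(a0+a);X=np.array([c[0]+r*np.cos(A),c[1]+r*np.sin(A),t[2]+3*a/360+dz])
        out.append((Rt.T@(X-t)).round(1).tolist())
    print(json.dumps(out))
if __name__=='__main__': rows(float(sys.argv[1]),int(sys.argv[2]))
E
python3 w.py -50 5
```

```text
t 29.23 r 46.25 a0 162.0 F [-2.9 -2.8  7.5] ff 15.3 w 20.4 z 137.0 j6 -2.73 toolx -127.8
F rad 1.9 F ccw tan 3.6
[[-7.8, 1.8, 0.1], [-15.8, 2.5, 0.2], [-23.8, 1.8, 0.2], [-31.6, -0.3, 0.3], [-38.8, -3.7, 0.4]]
```

Emit:
{"method": "carry_out", "body": {
  "jaw": [0.76,0.76,0.76,0.76,0.76,0.76],
  "translation": [
    [-7.8,1.8,0.1],
    [-15.8,2.5,0.2],
    [-23.8,1.8,0.2],
    [-31.6,-0.3,0.3],
    [-38.8,-3.7,0.4],
    [-38.8,-3.7,0.4]
  ],
  "roll": [0,0,10,20,30,30]
}}

```text
time: 29.98
tcp_pos: [500.6, -62.3, 136.6]
eef_rot: [0.0, -0.189, 0.982, -0.0]
force: [0.9, 2.1, 6.9]
gripper_width: 20.4
finger_force: 15.2
```

```bash
python3 w.py -40 4
```

```text
t 29.98 r 46.0 a0 111.0 F [0.9 2.1 6.9] ff 15.2 w 20.4 z 136.6 j6 -2.14 toolx -158.2
F rad 1.6 F ccw tan -1.6
[[-8.0, -0.8, 0.1], [-15.7, -3.0, 0.2], [-22.9, -6.5, 0.3], [-29.4, -11.2, 0.4]]
```

Emit:
{"method": "carry_out", "body": {
  "jaw": [0.76,0.76,0.76,0.76],
  "translation": [
    [-8,-0.8,0.1],
    [-15.7,-3,0.2],
    [-22.9,-6.5,0.3],
    [-29.4,-11.2,0.4]
  ],
  "roll": [10,20,30,40]
}}

```text
time: 30.48
tcp_pos: [531.4, -61.5, 136.2]
eef_rot: [-0.0, 0.159, 0.987, 0.0]
force: [-2.5, 2.4, 8.8]
gripper_width: 21.0
finger_force: 15.3
```

```bash
python3 w.py -40 4
```

```text
t 30.48 r 46.03 a0 71.9 F [-2.5  2.4  8.8] ff 15.3 w 21.0 z 136.2 j6 -1.42 toolx 161.7
F rad 1.5 F ccw tan 3.1
[[-8.0, -0.7, 0.1], [-15.7, -2.8, 0.2], [-23.0, -6.1, 0.2], [-29.6, -10.7, 0.3]]
```

Emit:
{"method": "carry_out", "body": {
  "jaw": [0.76,0.76,0.76,0.76],
  "translation": [
    [-8,-0.7,0.1],
    [-15.7,-2.8,0.2],
    [-23,-6.1,0.3],
    [-29.6,-10.7,0.4]
  ],
  "roll": [10,20,30,40]
}}

```text
time: 30.98
tcp_pos: [556.5, -81.0, 135.9]
eef_rot: [0.0, 0.487, 0.873, 0.0]
force: [-1.9, 1.5, 8.6]
gripper_width: 20.2
finger_force: 15.3
```

```bash
python3 w.py -40 4
```

```text
t 30.98 r 46.2 a0 31.6 F [-1.9  1.5  8.6] ff 15.3 w 20.2 z 135.9 j6 -0.75 toolx 121.7
F rad -0.8 F ccw tan 2.3
[[-8.0, -0.9, 0.1], [-15.7, -3.0, 0.2], [-23.0, -6.4, 0.2], [-29.5, -11.0, 0.3]]
```

Emit:
{"method": "carry_out", "body": {
  "jaw": [0.76,0.76,0.76,0.76],
  "translation": [
    [-8,-0.8,0.1],
    [-15.7,-2.9,0.2],
    [-23,-6.3,0.3],
    [-29.6,-10.9,0.4]
  ],
  "roll": [10,20,30,40]
}}

```text
time: 31.48
tcp_pos: [562.0, -110.5, 135.0]
eef_rot: [-0.001, 0.757, 0.654, 0.0]
force: [-4.9, 14.5, 2.9]
gripper_width: 20.3
finger_force: 15.4
```

```bash
python3 w.py -30 3
```

```text
t 31.48 r 45.25 a0 -6.8 F [-4.9 14.5  2.9] ff 15.4 w 20.3 z 135.0 j6 -0.1 toolx 81.6
F rad -6.5 F ccw tan 13.8
[[-8.0, 0.3, 0.1], [-15.8, -1.6, 0.1], [-23.1, -4.8, 0.2]]
```

Run:
```python
from w import *
t,Rt,v,a0=st()
P=[shot(n) for n in ('wrist','scene','side')]
for k,h in dict(handle_grip=126,valve_handle=106,valve_axis=95).items():
    for p in P:
        for q in manip.landmark_of(p,k)[:1]:
            X=onz(p,*q['location'],h);d=X[:2]-c
            print(k,p['n'],round(q['p'],2),np.round(q['location']),X.round(1),np.hypot(*d).round(1),np.degrees(np.arctan2(d[1],d[0])).round(1))
w=P[0]['color']
for X in (t+Rt[:,2]*6,): print(np.round(proj(P[0],X)))
cv2.imwrite('pics/m8.png',np.hstack([cv2.resize(w[130:400,160:480],(480,405)),cv2.resize(P[1]['color'][180:280,300:380],(320,405))]))
```

```text
t 31.48 r 45.25 a0 -6.8 F [-4.9 14.5  2.9] ff 15.4 w 20.3 z 135.0 j6 -0.1 toolx 81.6
F rad -6.5 F ccw tan 13.8
handle_grip wrist 0.97 [253. 318.] [ 561.4 -100.1  126. ] 44.6 6.6
handle_grip scene 0.91 [212. 350.] [553.  -97.4 126. ] 36.7 12.2
handle_grip side 0.88 [190. 329.] [556.3 -96.8 126. ] 40.1 12.1
valve_handle wrist 0.96 [231. 322.] [563.6 -98.2 106. ] 47.0 8.5
valve_handle side 0.53 [240. 327.] [475.7  98.4 106. ] 207.8 101.5
valve_axis wrist 0.66 [244. 242.] [ 515.9 -105.2   95. ] 1.2 178.3
valve_axis scene 0.9 [224. 344.] [527.4 -99.4  95. ] 11.8 29.4
[322. 275.]
```

View pics/m8.png

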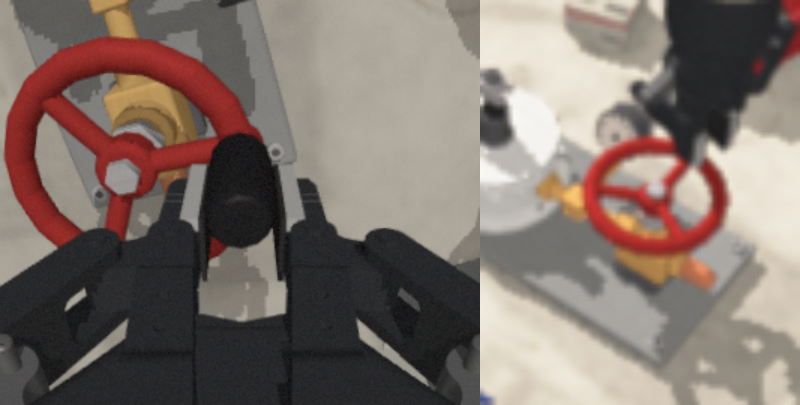

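Emit:
{"method": "carry_out", "body": {
  "jaw": [0.45,0.45,0.45,0.45,0.45,0.45,0.45,0.45,0.45,0.45,0.45,0.45,0.45,0.45,0.45,1,1,1,1,1],
  "translation": [
    [0,0,0],
    [0,0,0],
    [0,0,0],
    [4,0,0],
    [11,-1,0],
    [11.7,-1,0],
    [11.7,-1,0],
    [11.7,-1,0],
    [11.7,-1,0],
    [11.7,-1,0],
    [11.7,-1,0],
    [11.7,-1,0],
    [11.7,-1,0],
    [11.7,-1,0],
    [11.7,-1,0],
    [11.7,-1,0],
    [11.7,-1,0],
    [11.7,-1,0],
    [11.7,-1,0],
    [11.7,-1,0]
  ],
  "roll": [0,0,0,0,-5,-15.5,-26,-36.5,-47,-57.5,-68,-78.5,-89,-99.5,-105,-105,-105,-105,-105,-105]
}}

```text
time: 34.58
tcp_pos: [563.3, -100.1, 135.1]
eef_rot: [0.0, -0.061, 0.998, 0.0]
force: [-0.0, 5.1, 4.2]
gripper_width: 19.8
finger_force: 58.5
```

```bash
python3 w.py -2 2
```

```text
t 34.58 r 46.53 a0 6.3 F [-0.   5.1  4.2] ff 58.5 w 19.8 z 135.1 j6 -1.92 toolx -173.0
F rad 0.5 F ccw tan 5.0
[[0.5, -0.8, 0.0], [0.6, -1.6, 0.0]]
```

Emit:
{"method": "carry_out", "body": {
  "jaw": [1,1,1],
  "translation": [
    [0,-0.8,0],
    [0,-1.6,0],
    [0,-1.6,0]
  ],
  "roll": [0,0,0]
}}

```text
time: 34.95
tcp_pos: [563.4, -101.0, 135.0]
eef_rot: [-0.0, -0.061, 0.998, 0.001]
force: [0.7, 12.6, 5.4]
gripper_width: 19.3
finger_force: 58.6
```

```bash
python3 w.py 0 1
```

```text
t 34.95 r 46.5 a0 5.2 F [ 0.7 12.6  5.4] ff 58.6 w 19.3 z 135.0 j6 -1.92 toolx -173.0
F rad 1.8 F ccw tan 12.5
[[0.5, 0.0, 0.0]]
```

Emit:
{"method": "carry_out", "body": {
  "jaw": [1,1,1],
  "translation": [
    [0,-1,0],
    [0,-2,0],
    [0,-2,0]
  ],
  "roll": [0,0,0]
}}

```text
time: 35.33
tcp_pos: [563.5, -102.1, 135.0]
eef_rot: [-0.0, -0.06, 0.998, 0.001]
force: [0.5, 22.0, 6.3]
gripper_width: 19.8
finger_force: 59.1
```

```bash
python3 w.py 0 1
```

```text
t 35.33 r 46.5 a0 3.8 F [ 0.5 22.   6.3] ff 59.1 w 19.8 z 135.0 j6 -1.93 toolx -173.1
F rad 2.0 F ccw tan 21.9
[[0.5, 0.0, 0.0]]
```

Run:
```python
from w import *
t,Rt,v,a0=st()
A0=1.5;r=46.4
f=lambda a:np.array([c[0]+r*np.cos(np.radians(a)),c[1]+r*np.sin(np.radians(a)),3*(a-A0)/360])
for k in range(3):
    g=np.array([A0+726.1*i/60 for i in range(61)])
    b=f(g[20*k]);print([(Rt.T@(f(x)-b)).round(1).tolist() for x in g[20*k+1:20*k+21]])
```

```text
t 35.33 r 46.5 a0 3.8 F [ 0.5 22.   6.3] ff 59.1 w 19.8 z 135.0 j6 -1.93 toolx -173.1
F rad 2.0 F ccw tan 21.9
[[0.1, 9.8, -0.1], [2.3, 19.3, -0.2], [6.4, 28.2, -0.2], [12.2, 36.0, -0.3], [19.6, 42.4, -0.4], [28.2, 47.2, -0.5], [37.6, 50.0, -0.6], [47.3, 50.8, -0.7], [57.0, 49.5, -0.8], [66.2, 46.2, -0.9], [74.6, 41.1, -1.0], [81.6, 34.4, -1.1], [87.1, 26.3, -1.2], [90.8, 17.2, -1.3], [92.5, 7.6, -1.5], [92.1, -2.2, -1.6], [89.7, -11.7, -1.7], [85.4, -20.5, -1.8], [79.3, -28.1, -2.0], [71.7, -34.3, -2.1]]
[[-8.7, -4.5, -0.1], [-18.1, -7.1, -0.2], [-27.9, -7.6, -0.3], [-37.6, -6.1, -0.4], [-46.7, -2.6, -0.5], [-54.9, 2.8, -0.6], [-61.8, 9.7, -0.7], [-67.0, 18.0, -0.8], [-70.5, 27.1, -0.9], [-71.9, 36.8, -0.9], [-71.3, 46.6, -1.0], [-68.6, 56.0, -1.1], [-64.0, 64.6, -1.2], [-57.8, 72.1, -1.3], [-50.0, 78.1, -1.4], [-41.2, 82.4, -1.4], [-31.7, 84.7, -1.5], [-22.0, 85.0, -1.6], [-12.3, 83.2, -1.7], [-3.3, 79.5, -1.8]]
[[8.0, -5.6, -0.1], [14.7, -12.7, -0.2], [19.8, -21.1, -0.3], [23.0, -30.3, -0.5], [24.2, -40.0, -0.6], [23.3, -49.8, -0.7], [20.4, -59.1, -0.8], [15.6, -67.6, -1.0], [9.1, -75.0, -1.1], [1.2, -80.8, -1.2], [-7.7, -84.8, -1.3], [-17.3, -86.9, -1.4], [-27.0, -86.9, -1.5], [-36.6, -84.8, -1.6], [-45.5, -80.8, -1.7], [-53.4, -75.1, -1.8], [-59.9, -67.8, -1.9], [-64.8, -59.3, -2.0], [-67.7, -49.9, -2.1], [-68.6, -40.2, -2.1]]
```

Emit:
{"method": "carry_out", "body": {
  "jaw": [1,1,1,1,1,1,1,1,1,1,1,1,1,1,1,1,1,1,1,1],
  "translation": [
    [0.1,9.8,-0.1],
    [2.3,19.3,-0.2],
    [6.4,28.2,-0.3],
    [12.2,36.0,-0.4],
    [19.6,42.4,-0.5],
    [28.2,47.2,-0.6],
    [37.6,50.0,-0.7],
    [47.3,50.8,-0.8],
    [57.0,49.5,-0.9],
    [66.2,46.2,-1.0],
    [74.6,41.1,-1.1],
    [81.6,34.4,-1.2],
    [87.1,26.3,-1.3],
    [90.8,17.2,-1.4],
    [92.5,7.6,-1.5],
    [92.1,-2.2,-1.6],
    [89.7,-11.7,-1.7],
    [85.4,-20.5,-1.8],
    [79.3,-28.1,-1.9],
    [71.7,-34.3,-2.0]
  ],
  "roll": [0,0,0,0,0,0,0,0,0,0,0,0,0,0,0,0,0,0,0,0]
}}

```text
time: 37.83
tcp_pos: [496.0, -146.3, 136.9]
eef_rot: [-0.001, -0.061, 0.998, 0.0]
force: [-1.4, 4.7, 4.3]
gripper_width: 19.9
finger_force: 59.9
```

```bash
python3 w.py 0 1
```

```text
t 37.83 r 46.2 a0 -117.1 F [-1.4  4.7  4.3] ff 59.9 w 19.9 z 136.9 j6 -2.04 toolx -173.0
F rad -3.5 F ccw tan -3.4
[[-0.1, 0.2, 0.0]]
```

Emit:
{"method": "carry_out", "body": {
  "jaw": [1,1,1,1,1,1,1,1,1,1,1,1,1,1,1,1,1,1,1,1],
  "translation": [
    [-8.7,-4.5,-0.1],
    [-18.1,-7.1,-0.2],
    [-27.9,-7.6,-0.3],
    [-37.6,-6.1,-0.4],
    [-46.7,-2.6,-0.5],
    [-54.9,2.8,-0.6],
    [-61.8,9.7,-0.7],
    [-67.0,18.0,-0.8],
    [-70.5,27.1,-0.9],
    [-71.9,36.8,-1.0],
    [-71.3,46.6,-1.1],
    [-68.6,56.0,-1.2],
    [-64.0,64.6,-1.3],
    [-57.8,72.1,-1.4],
    [-50.0,78.1,-1.5],
    [-41.2,82.4,-1.6],
    [-31.7,84.7,-1.7],
    [-22.0,85.0,-1.8],
    [-12.3,83.2,-1.9],
    [-3.3,79.5,-2.0]
  ],
  "roll": [0,0,0,0,0,0,0,0,0,0,0,0,0,0,0,0,0,0,0,0]
}}

```text
time: 40.33
tcp_pos: [491.2, -67.2, 139.3]
eef_rot: [0.001, -0.061, 0.998, -0.0]
force: [7.5, -5.4, -3.2]
gripper_width: 19.2
finger_force: 59.6
```

Emit:
{"method": "carry_out", "body": {
  "jaw": [1,1,1,1,1,1,1,1,1,1,1,1,1,1,1,1,1,1,1,1],
  "translation": [
    [8.0,-5.6,-0.1],
    [14.7,-12.7,-0.2],
    [19.8,-21.1,-0.3],
    [23.0,-30.3,-0.4],
    [24.2,-40.0,-0.5],
    [23.3,-49.8,-0.6],
    [20.4,-59.1,-0.7],
    [15.6,-67.6,-0.8],
    [9.1,-75.0,-0.9],
    [1.2,-80.8,-1.0],
    [-7.7,-84.8,-1.1],
    [-17.3,-86.9,-1.2],
    [-27.0,-86.9,-1.3],
    [-36.6,-84.8,-1.4],
    [-45.5,-80.8,-1.5],
    [-53.4,-75.1,-1.6],
    [-59.9,-67.8,-1.7],
    [-64.8,-59.3,-1.8],
    [-67.7,-49.9,-1.9],
    [-68.6,-40.2,-2.0]
  ],
  "roll": [0,0,0,0,0,0,0,0,0,0,0,0,0,0,0,0,0,0,0,0]
}}

```text
time: 42.82
tcp_pos: [563.3, -98.1, 141.0]
eef_rot: [-0.0, -0.061, 0.998, -0.0]
force: [-3.2, -4.4, 3.5]
gripper_width: 19.8
finger_force: 60.3
```

Emit:
{"method": "carry_out", "body": {
  "jaw": [1,1],
  "translation": [
    [0,0,0],
    [0,0,0]
  ],
  "roll": [0,0]
}}

```text
time: 43.08
tcp_pos: [563.2, -98.4, 141.0]
eef_rot: [-0.0, -0.061, 0.998, 0.0]
force: [-1.3, 3.4, 4.3]
gripper_width: 19.4
finger_force: 60.6
```

```bash
python3 w.py 0 1
```

```text
t 43.08 r 46.59 a0 8.4 F [-1.3  3.4  4.3] ff 60.6 w 19.4 z 141.0 j6 -1.92 toolx -173.0
F rad -0.8 F ccw tan 3.5
[[0.6, -0.0, 0.0]]
```

Emit:
{"method": "carry_out", "body": {
  "jaw": [1,1,1,1],
  "translation": [
    [0,-0.8,0],
    [0,-1.6,0],
    [0,-1.6,0],
    [0,-1.6,0]
  ],
  "roll": [0,0,0,0]
}}

```text
time: 43.58
tcp_pos: [563.5, -100.6, 141.0]
eef_rot: [-0.0, -0.061, 0.998, -0.0]
force: [-1.5, 1.4, 4.2]
gripper_width: 19.5
finger_force: 60.5
```

```bash
python3 w.py 0 1;python3 - <<'E'
from h import *
P=[shot(n) for n in ('scene','side')]
cv2.imwrite('pics/m9.png',np.hstack([cv2.resize(P[0]['color'][140:260,230:390],(400,300)),cv2.resize(P[1]['color'][170:290,250:410],(400,300))]))
E
```

```text
t 43.58 r 46.63 a0 5.7 F [-1.5  1.4  4.2] ff 60.5 w 19.5 z 141.0 j6 -1.92 toolx -173.0
F rad -1.3 F ccw tan 1.6
[[0.6, 0.0, 0.0]]
```

View pics/m9.png

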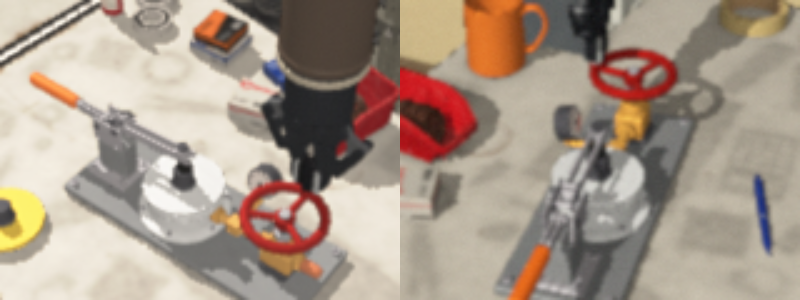

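```bash
python3 -c "
from cell import manip;print(manip.finish_job())"
```

```text
the job is handed in; nothing more can be done
None
```

The lid is seated, the clamp is fully down, and the valve was shut to its stop then opened two turns (about 1° short by my measurement). The gripper is still holding the black handle, and the job was handed in at about 44 s.

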